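Load the next bar and set the saw's speed selector

TASK

Saw the bar on the cork mat next: first lay it on the sloped loading rest, set down gently, flat on the plate, near the middle and right against the low yellow lip, and let go of it. Then turn the console's selector knob until it clicks in with its pointer at the dot of the same colour as the painted end of that bar. Leave the other two bars and the wrench, hammer and brush where they are.

Things in the scene. Friction and masses are not known exactly. Their poses are not given: they have to be found in the camera images.
- bar_red: loose aluminium bar, 32 x 32 mm, 170 long along its own y, 0.45 kg, 50 mm at its +y end painted red; origin at its centre. Starts on one of the three mats (which one differs from run to run), long axis roughly along world y. Its selector mark is the red dot
- bar_yellow: loose aluminium bar, 32 x 32 mm, 170 long along its own y, 0.45 kg, 50 mm at its +y end painted yellow; origin at its centre. Starts on one of the three mats (which one differs from run to run), long axis roughly along world y. Its selector mark is the yellow dot
- bar_blue: loose aluminium bar, 32 x 32 mm, 170 long along its own y, 0.45 kg, 50 mm at its +y end painted blue; origin at its centre. Starts on one of the three mats (which one differs from run to run), long axis roughly along world y. Its selector mark is the blue dot
- mat_job: light-brown cork mat, fixed, 84 x 200 mm, 3 mm thick, flat on the bench; origin at the centre of its underside. The bar that starts on it is the one to be sawn next. The three mats lie side by side in the row nearest the robot, in any order
- mat_a: black rubber mat, fixed, 84 x 200 mm, 3 mm thick, flat on the bench; origin at the centre of its underside. It carries a bar that is not to be touched
- mat_b: black rubber mat, fixed, 84 x 200 mm, 3 mm thick, flat on the bench; origin at the centre of its underside. It carries the other bar that is not to be touched
- rest_face: sloped steel plate of the loading rest, 90 mm up the slope (x, uphill, away from the robot) by 220 wide (y), tilted 25 degrees to face the robot; z its normal. Origin: middle of its upper surface, about 65 above the bench. Yellow lip along the low edge: 8 thick, 10 higher than the plate, inner face at x = -37. A bar against it has its centre at x = -21, z = 16, long axis along y. No end walls
- console: fixed dark-grey wedge-shaped control box, 170 deep (x) x 190 wide (y), 55 high in front and 153 at the back; its top slopes at 30 degrees facing the robot; origin at the centre of its underside
- selector_grip (a point): point on the axis of the black selector knob on the console's slope, 34 mm above the face. Knob: disc 72 diameter, top 12 above the face; on it a bar grip 72 long, 16 wide, from 12 to 43 above the face. Axes turn with the knob: x along the bar to its pointer end (white stripe), z out of the face along the turning axis, leaning 30 degrees from vertical towards the robot
- selector (a joint): angle of the selector, rad, 0 to 2.094, growing clockwise seen facing the knob. Clicks into six positions 24 degrees apart, each with a 19 mm dot 58 mm from the axis: black 0, black 0.419, red 0.838, yellow 1.257, blue 1.676, green 2.094; 1.047 points straight uphill. Starts at one of the black (off) dots; about 0.1 N m takes it over a click
- wrench: loose steel wrench, 180 long and 38 wide, 8 thick, lying between the console and the rest
- brush: loose bench brush with wooden handle, 200 long, 20 thick, lying at the left
- hammer: loose hammer with wooden handle, 260 long, 26 thick, lying at the right
- rest: the whole green loading rest with its sloped plate: base 130 x 200 mm on the bench; origin at the centre of its underside, below the middle of the plate; x away from the robot
There are look-alikes about, which are no part of the job. Leave any red look-alike of the rest alone. Leave any black or turquoise look-alike of the bar_red alone.

How it is judged (in metres and radians):
On the way, in this order (a step that is already met when the one before it is completed fails the run):
1. the bar from the cork mat lies on the sloped rest, against the lip, released (((x of bar_red in the frame of rest_face between -0.026 and -0.013 m and y of bar_red in the frame of rest_face between -0.03 and 0.03 m and z of bar_red in the frame of rest_face between 0.0125 and 0.0185 m and angle between the y axis of bar_red and the y axis of rest_face, either way round below 0.07 rad and contact force between the fingers and bar_red below 0.3 N and linear speed of bar_red below 0.02 m/s and horizontal distance between each of bar_yellow, bar_blue and mat_job above 0.13 m) or (x of bar_yellow in the frame of rest_face between -0.026 and -0.013 m and y of bar_yellow in the frame of rest_face between -0.03 and 0.03 m and z of bar_yellow in the frame of rest_face between 0.0125 and 0.0185 m and angle between the y axis of bar_yellow and the y axis of rest_face, either way round below 0.07 rad and contact force between the fingers and bar_yellow below 0.3 N and linear speed of bar_yellow below 0.02 m/s and horizontal distance between each of bar_red, bar_blue and mat_job above 0.13 m) or (x of bar_blue in the frame of rest_face between -0.026 and -0.013 m and y of bar_blue in the frame of rest_face between -0.03 and 0.03 m and z of bar_blue in the frame of rest_face between 0.0125 and 0.0185 m and angle between the y axis of bar_blue and the y axis of rest_face, either way round below 0.07 rad and contact force between the fingers and bar_blue below 0.3 N and linear speed of bar_blue below 0.02 m/s and horizontal distance between each of bar_red, bar_yellow and mat_job above 0.13 m))), for 0.3 s.
2. the selector is clicked in at the mark of that bar's colour (((horizontal distance between bar_red and rest_face below 0.06 m and value of joint selector between 0.748 and 0.928 rad and velocity of joint selector between -0.1 and 0.1 rad/s) or (horizontal distance between bar_yellow and rest_face below 0.06 m and value of joint selector between 1.167 and 1.347 rad and velocity of joint selector between -0.1 and 0.1 rad/s) or (horizontal distance between bar_blue and rest_face below 0.06 m and value of joint selector between 1.586 and 1.766 rad and velocity of joint selector between -0.1 and 0.1 rad/s))), for 0.3 s.
At the end, for the whole second after the job is handed in: The cork-mat bar lies still, released, on the plate: within 0.07 rad of its y, flat (centre 12.5 to 18.5 mm up), within 30 mm of its middle and 8 mm of touching the lip; the selector is still, within 0.09 rad of that bar's colour; the other bars are within 30 mm of their starts (((x of bar_red in the frame of rest_face between -0.026 and -0.013 m and y of bar_red in the frame of rest_face between -0.03 and 0.03 m and z of bar_red in the frame of rest_face between 0.0125 and 0.0185 m and angle between the y axis of bar_red and the y axis of rest_face, either way round below 0.07 rad and contact force between the fingers and bar_red below 0.3 N and linear speed of bar_red below 0.02 m/s and horizontal distance between each of bar_yellow, bar_blue and mat_job above 0.13 m and distance of each of bar_yellow, bar_blue from where it was at the start of the episode below 0.03 m and value of joint selector between 0.748 and 0.928 rad and velocity of joint selector between -0.1 and 0.1 rad/s) or (x of bar_yellow in the frame of rest_face between -0.026 and -0.013 m and y of bar_yellow in the frame of rest_face between -0.03 and 0.03 m and z of bar_yellow in the frame of rest_face between 0.0125 and 0.0185 m and angle between the y axis of bar_yellow and the y axis of rest_face, either way round below 0.07 rad and contact force between the fingers and bar_yellow below 0.3 N and linear speed of bar_yellow below 0.02 m/s and horizontal distance between each of bar_red, bar_blue and mat_job above 0.13 m and distance of each of bar_red, bar_blue from where it was at the start of the episode below 0.03 m and value of joint selector between 1.167 and 1.347 rad and velocity of joint selector between -0.1 and 0.1 rad/s) or (x of bar_blue in the frame of rest_face between -0.026 and -0.013 m and y of bar_blue in the frame of rest_face between -0.03 and 0.03 m and z of bar_blue in the frame of rest_face between 0.0125 and 0.0185 m and angle between the y axis of bar_blue and the y axis of rest_face, either way round below 0.07 rad and contact force between the fingers and bar_blue below 0.3 N and linear speed of bar_blue below 0.02 m/s and horizontal distance between each of bar_red, bar_yellow and mat_job above 0.13 m and distance of each of bar_red, bar_yellow from where it was at the start of the episode below 0.03 m and value of joint selector between 1.586 and 1.766 rad and velocity of joint selector between -0.1 and 0.1 rad/s))).
It fails at once if the bar was dropped or slammed on the rest (more than 60 N between them) (contact force between any of bar_red, bar_yellow, bar_blue and rest above 60 N).
It fails at once if the wrench, brush or hammer was shifted by more than 40 mm (distance of any of wrench, brush, hammer from where it was at the start of the episode above 0.04 m).
It also fails if it takes over 56 s, if anything falls off the work surface, if the arm or the gripper's body presses on something with over 40 N, if the wrist force passes 120 N, or if a joint passes its speed limit or range.

ROBOT

A 6-joint arm with a two-finger parallel gripper is mounted at the origin on the work surface. World frame = base frame: x ahead of the robot, y to its left, z up, the work surface at z = 0. Lengths are in mm, angles in rad, forces in N, time in s.
With the tool pointing down it reaches from about 325 to 875 mm from the base axis. Payload 4.4 kg.
Tool frame: the origin (TCP) lies at the very end of the fingers, on their centre line; the grasp point (between the pads) lies behind it (arm.grip_depth is the z of the grasp point in the tool frame, in mm); z points along the fingers, y is the line along which they close (so a half turn about z gives the same grasp; the last joint's range is limited). The gripper opens to 85 mm and grips with 20 to 120 N. Pads are 22 mm wide; open, the fingers measure 114 mm over their backs; the gripper's body (76 mm by 85 mm) begins 54 mm behind the grasp point. The pads swing forward as they close: fully open they stand 13 mm farther back than shut.
Start: joints at [1.093, 0.207, 1.542, -0, 1.393, -0.15], TCP at [185.137, 544.382, 231.282] pointing down, gripper open.
Joint ranges: [-2.73, 2.73], [-0.86, 2.22], [0.23, 2.46], [-1.11, 4.25], [0.08, 2.63], [-2.82, 2.82]. Speed limits (rad/s): [2.79, 2.79, 3.14, 3.14, 3.14, 3.14].

INTERFACE

Orientations are given as a rotation vector (axis times angle).
In Python, from workcell import monitor, eyes, arm, finder gives the robot as it stands.
- The arm moves only by the tool carry_out, never from a script. Its argument "plan" is a list of rows, each a list of 2 entries, a list of its own where there are three numbers: the shift along the tool's x, y, z in cm, then the turn about the tool's z in degrees. In form: [[[x, y, z], twist], ...]. A call has 1 to 5 rows; each row is the pose to reach, as a shift and turn from the pose commanded when the call began, along the tool's axes at that moment; what a row does not reach only later rows make up. A row lasts 1/12 s, in which the tool goes at most 41.7 mm and 7.16 degrees, less where a joint would pass 70% of its speed; a pose out of reach is approached as far as the arm can. A call with a gripper value outside its range is refused whole. "claw" is the opening, from 0 (shut) to 1 (fully open), set as the call begins (left out, the last holds). The fingers move at their own pace and stop on an object; "newtons" is the grip in N (left out, the last holds). Time passes only in rows, so rows that repeat a pose let the fingers close. It gives the time, the measured TCP pose, the force, the opening and the grip force at its end, in the units of the state.
- monitor.get_state(): the state, without advancing time (a new reading comes with each control period).
- eyes.read_camera(name): name is "scene" or "top" or "wrist"; returns a dict with "image" (480x640x3 uint8, blue, green, red), "vfov" (degrees; the focal length in pixels is half the picture's height over the tangent of half this angle, whatever the lens; pixels are square), "cx", "cy" (the principal point, pixels), "pose" (4x4, takes a point from camera to world coordinates); the wrist camera has in their place "hand_eye" (4x4, takes a point from camera to tool coordinates, whose origin is the TCP and whose axes are the flange's). Camera axes: x right, y down, z forward; pixel columns grow to the right and rows downward; lengths in mm; the calibration is good to about 2 mm. A picture is of the moment at which its call begins: read the wrist's pose just before it. There is no depth.
- arm.close_job(): hands the job in; it is judged then, once.
Trained networks look in the newest picture that a camera, given by its name, has taken for a name from the list of things; names that differ only in an ending like _2 or _b are one class to them, and where a whole thing is asked for, a point or a joint stands for the part that bears it (a point fixed in the world has none). Each returns a list of dicts, best first, with "conf" (0 to 1); they miss things now and then, are a little off and sometimes report something else, mostly with a low value. They report only what shows in the picture. A call takes as long as a camera call. They do not tell look-alikes from the thing itself.
- finder.silhouettes(camera, name): "mask" (480x640 bool, what is visible of it) and "extent" ([centre column, centre row, width, height] in pixels, round what is visible of it).
- finder.landmark_of(camera, name): "point" ([column, row] in pixels: a listed point, or the origin of a listed thing).
The state is a dict: "t": time; "q": joint angles; "joint_vel": joint speeds; "tau": joint torques, N m; "ee_pos": TCP position; "tool_rot": TCP orientation; "wrist_force": force on the tool from outside, world axes, zero at the start; "wrist_torque": the same for the moment, N m; "width": finger opening in mm; "finger_force": force on a finger pad.
Only numpy, scipy, OpenCV 4.12 (cv2) and the standard library are available. Lean on these libraries where they do the work, as an engineer would, in place of code of your own. Each camera call takes 0.05 s, during which the arm holds its last target. There are 200 camera calls.

## Working session

There is one attempt and no reset: what is moved stays moved. The work goes in short steps, Python scripts to look and compute and a tool call to move; the robot and the scene stay as the last step left them, time stands still between calls to the robot, and variables do not carry over. Pictures are saved under pics/ and viewed, at most 10 in all, crops included, and the job is handed in when it is done.

Besides the shell and the picture viewer there is one more tool, called after "Request:" as name([rows], argument=value, ...), one row to a line, values as JSON. carry_out: Moves the arm, as the interface text tells. Its arguments: {"type":"object","properties":{"plan":{"type":"array"},"claw":{"type":"number"},"newtons":{"type":"number"}},"required":["plan"]}

```bash
mkdir -p pics
cat > h.py <<'E'
import numpy as np, cv2
from scipy.spatial.transform import Rotation as R
from workcell import monitor, eyes, arm, finder
def cam(name):
    s=monitor.get_state() if name=="wrist" else None
    c=eyes.read_camera(name)
    c["f"]=240/np.tan(np.radians(c["vfov"])/2)
    if name=="wrist":
        T=np.eye(4);T[:3,:3]=R.from_rotvec(s["tool_rot"]).as_matrix();T[:3,3]=s["ee_pos"];c["pose"]=T@np.array(c["hand_eye"])
    c["pose"]=np.array(c["pose"]);return c
def ray(c,p):
    d=c["pose"][:3,:3]@np.array([(p[0]-c["cx"])/c["f"],(p[1]-c["cy"])/c["f"],1]);return c["pose"][:3,3],d
def onz(c,p,z):
    o,d=ray(c,p);return o+d*(z-o[2])/d[2]
def proj(c,X):
    X=np.atleast_2d(X);q=(X-c["pose"][:3,3])@c["pose"][:3,:3];return q[:,:2]/q[:,2:]*c["f"]+[c["cx"],c["cy"]]
E
python3 - <<'E'
from h import *
np.set_printoptions(precision=2,suppress=True)
s=monitor.get_state();print({k:np.round(v,3) for k,v in s.items()},arm.grip_depth)
for n in("top","scene"):
    c=cam(n);cv2.imwrite(f"pics/{n}0.png",c["image"]);print(n,c["vfov"],c["cx"],c["cy"],c["pose"])
    for o in["bar_red","bar_yellow","bar_blue","mat_job","mat_a","rest","console","selector_grip","rest_face","wrench","hammer","brush"]:
        for r in finder.landmark_of(n,o)[:4]:print(o,round(r["conf"],2),np.round(r["point"]),onz(c,r["point"],0).round())
E
```

```text
{'t': np.float64(0.0), 'q': array([ 1.09,  0.21,  1.54, -0.  ,  1.39, -0.15]), 'joint_vel': array([-0., -0., -0., -0., -0., -0.]), 'tau': array([  0.  , -38.3 , -29.16,  -0.  ,   0.01,  -0.  ]), 'ee_pos': array([184.78, 543.68, 230.11]), 'tool_rot': array([-0.51, -3.1 ,  0.  ]), 'wrist_force': array([-0.08, -0.23,  0.55]), 'wrist_torque': array([0.03, 0.01, 0.03]), 'finger_force': np.float64(0.0), 'width': np.float64(85.502)} -18.700000000000003
top 46.89272627436707 324.03596359490814 236.67997375786507 [[   0.     -0.99    0.14  234.5 ]
 [  -1.     -0.      0.01  -93.8 ]
 [  -0.01   -0.14   -0.99 1531.16]
 [   0.      0.      0.      1.  ]]
bar_red 0.63 [402. 294.] [ 294. -295.    0.]
bar_red 0.59 [389. 233.] [ 462. -262.    0.]
bar_yellow 0.92 [303. 238.] [449. -23.   0.]
bar_yellow 0.54 [395. 238.] [ 449. -278.    0.]
bar_blue 0.98 [201. 235.] [455. 264.   0.]
mat_job 0.57 [394. 235.] [ 456. -278.    0.]
mat_a 0.81 [298. 235.] [458. -10.   0.]
mat_a 0.72 [207. 238.] [446. 246.   0.]
rest 0.8 [163. 323.] [211. 358.   0.]
rest 0.67 [225. 172.] [638. 202.   0.]
console 0.57 [369. 16
[... 821 characters left out ...]
.] [444. 277.   0.]
mat_job 0.6 [296. 300.] [ 460. -271.    0.]
mat_job 0.25 [278. 365.] [ 522. -473.    0.]
mat_a 0.67 [369. 196.] [466. 246.   0.]
mat_a 0.66 [331. 242.] [447. -18.   0.]
rest 0.72 [411. 222.] [648. 197.   0.]
console 0.69 [363. 307.] [ 645. -197.    0.]
console 0.18 [408. 205.] [609. 271.   0.]
selector_grip 0.61 [357. 282.] [ 593. -122.    0.]
rest_face 0.91 [316. 148.] [161. 400.   0.]
rest_face 0.72 [410. 204.] [612. 282.   0.]
wrench 0.5 [388. 265.] [651. -15.   0.]
wrench 0.45 [332. 238.] [442.   2.   0.]
hammer 0.89 [280. 363.] [ 524. -467.    0.]
brush 0.93 [408. 165.] [528. 485.   0.]
brush 0.4 [406. 205.] [604. 270.   0.]
brush 0.22 [358. 281.] [ 592. -120.    0.]
```

View pics/top0.png

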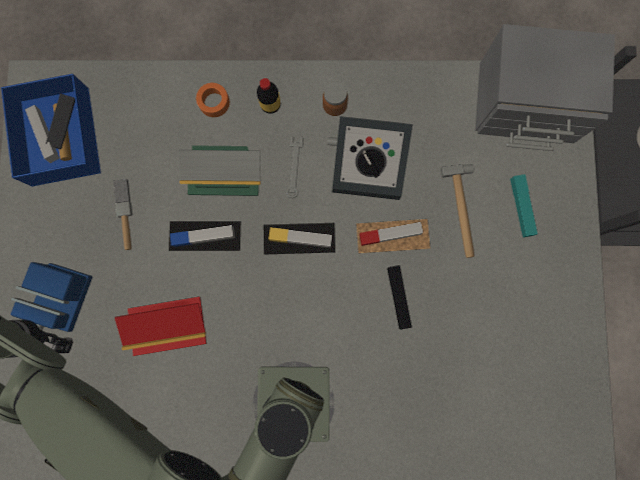

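View pics/scene0.png

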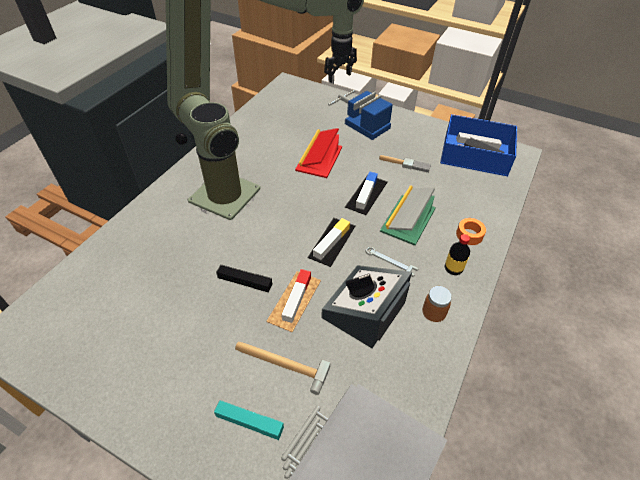

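Top view: the cork mat is at (394,236) with the red-ended bar at (391,233). The green rest is at (222,170) and the console knob at (371,162).

What could be mistaken for the bar:
- Black bar (400,297), turquoise bar (524,205), blue-ended bar (201,235) and yellow-ended bar (300,238). None of these lie on cork.
- For the rest: the red look-alike at (163,325).

I choose the red-ended bar on the cork mat and the green rest, and will check both up close.

Run:
```python
from h import *
np.set_printoptions(precision=2,suppress=True)
c=cam("top");w=cam("wrist");print(w["hand_eye"],w["vfov"],w["cx"],w["cy"])
im=c["image"]
cr=[cv2.resize(im[y:y+75,x:x+100],(400,300),interpolation=cv2.INTER_CUBIC) for x,y in((345,200),(172,135),(325,110))]
cv2.imwrite("pics/crops.png",np.vstack([np.hstack(cr[:2]),np.hstack([cr[2],cr[2]*0])]))
for o,n,z in(("bar_red",2,35),("mat_job",1,3),("rest",2,0),("rest_face",2,65),("console",1,100)):
    for r in finder.silhouettes("top",o)[:n]:
        m=r["mask"].astype(np.uint8);q=cv2.boxPoints(cv2.minAreaRect(cv2.findNonZero(m)))
        print(o,round(r["conf"],2),np.round(r["extent"]),np.array([onz(c,p,z)[:2] for p in q]).round().tolist())
```

```text
[[  -0.     -0.95   -0.31   78.87]
 [   1.     -0.     -0.      1.07]
 [   0.     -0.31    0.95 -143.02]
 [   0.      0.      0.      1.  ]] 66.0041794565631 315.4101478188668 241.39439540526882
bar_red 0.92 [401. 296.  20.  61.] [[364.0, -253.0], [371.0, -289.0], [204.0, -318.0], [198.0, -281.0]]
bar_red 0.9 [524. 203.  20.  69.] [[617.0, -594.0], [627.0, -641.0], [455.0, -667.0], [446.0, -621.0]]
mat_job 0.74 [392. 233.  71.  32.] [[490.0, -171.0], [505.0, -372.0], [421.0, -375.0], [407.0, -176.0]]
rest 0.7 [220. 171.  85.  51.] [[713.0, 336.0], [714.0, 103.0], [570.0, 100.0], [570.0, 330.0]]
rest 0.65 [162. 327.  94.  58.] [[247.0, 497.0], [286.0, 259.0], [156.0, 233.0], [117.0, 468.0]]
rest_face 0.95 [222. 169.  83.  41.] [[685.0, 320.0], [685.0, 92.0], [587.0, 90.0], [586.0, 316.0]]
rest_face 0.83 [159. 328.  88.  50.] [[230.0, 469.0], [268.0, 244.0], [180.0, 226.0], [142.0, 449.0]]
console 0.79 [371. 160.  80.  83.] [[557.0, -76.0], [772.0, -98.0], [748.0, -319.0], [534.0, -293.0]]
```

View pics/crops.png

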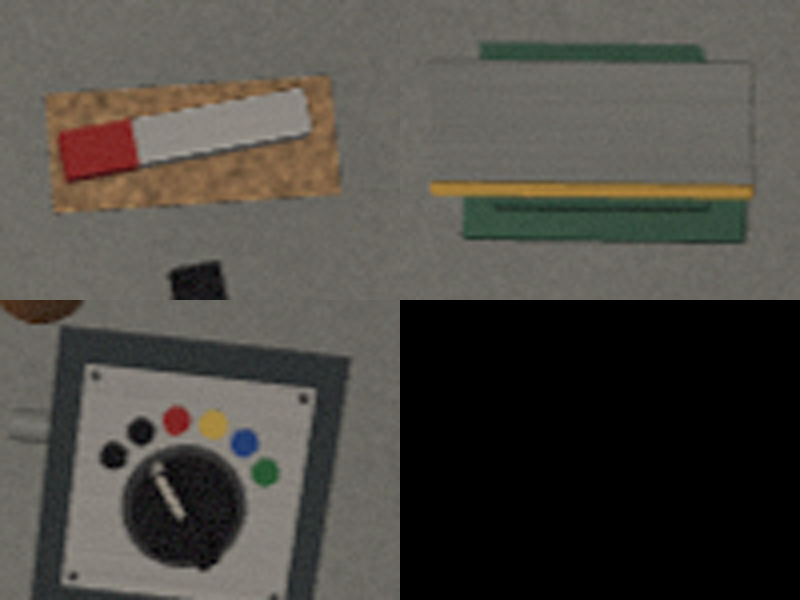

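The crops confirm three things: the red-ended bar is on cork, the rest is the green one with a grey plate, and the pointer is at the second black dot, so red is one click on. I'll move over the rest first to measure it.

Request:
carry_out([
  [[-3.4,-1.0,0],0],
  [[-6.8,-2.0,0],0],
  [[-10.2,-3.0,0],0],
  [[-13.6,-4.0,0],0],
  [[-17,-5.0,0],0],
], claw=1)

```text
t: 2.07
ee_pos: [331.0, 441.4, 231.4]
tool_rot: [0.512, 3.099, 0.0]
wrist_force: [0.2, 0.6, 0.5]
width: 85.4
finger_force: 0.0
```

Request:
carry_out([
  [[-3.4,-1.0,0],0],
  [[-6.8,-2.0,0],0],
  [[-10.2,-3.0,0],0],
  [[-13.6,-4.0,0],0],
  [[-17,-5.0,0],0],
])

```text
t: 2.48
ee_pos: [476.1, 339.0, 231.4]
tool_rot: [0.513, 3.099, 0.0]
wrist_force: [-0.2, -0.1, 0.2]
width: 85.5
finger_force: 0.0
```

Request:
carry_out([
  [[-3.4,-1.0,0],7.1],
  [[-6.8,-2.0,0],14.2],
  [[-10.2,-3.0,0],21.3],
  [[-13.6,-4.0,0],28.4],
  [[-17,-5.0,0],35.5],
])

```text
t: 2.9
ee_pos: [621.0, 236.9, 231.3]
tool_rot: [-1.442, -2.791, -0.0]
wrist_force: [0.5, -0.1, 0.8]
width: 85.9
finger_force: 0.0
```

Request:
carry_out([
  [[0,0,0],7.1],
  [[0,0,0],14.2],
  [[0,0,0],21.3],
  [[0,0,0],28.4],
  [[0,0,0],35.5],
])

```text
t: 3.32
ee_pos: [619.8, 237.9, 231.0]
tool_rot: [-2.224, -2.218, 0.0]
wrist_force: [-0.8, 0.6, 0.4]
width: 85.6
finger_force: 0.0
```

Request:
carry_out([
  [[0,0,0],0],
  [[0,0,0],0],
  [[0,0,0],0],
])

```text
t: 3.57
ee_pos: [619.7, 238.2, 231.2]
tool_rot: [-2.214, -2.228, 0.0]
wrist_force: [0.8, -0.2, 0.6]
width: 85.5
finger_force: 0.0
```

Run:
```python
from h import *
w=cam("wrist");cv2.imwrite("pics/w_rest.png",w["image"])
for o in("rest_face","rest"):
    for r in finder.landmark_of("wrist",o)[:1]:print(o,r["conf"],r["point"],onz(w,r["point"],65))
hsv=cv2.cvtColor(w["image"],cv2.COLOR_BGR2HSV)
m=cv2.inRange(hsv,(18,120,90),(32,255,255));n,l,s,_=cv2.connectedComponentsWithStats(m)
i=1+s[1:,4].argmax();q=cv2.boxPoints(cv2.minAreaRect(cv2.findNonZero((l==i).astype(np.uint8))))
print(s[i],q)
np.save("pics/w_rest_pose.npy",w["pose"])
print(proj(w,[[636,206,65],[600,206,60],[600,310,60],[600,100,60]]))
```

```text
rest_face 0.68 [331.6, 251.1] [634.10065944 208.85115951  65.        ]
rest 0.62 [326.1, 232.7] [628.98279171 225.85332413  65.        ]
[ 279  124   15  232 2986] [[278.6447  124.01121]
 [291.9909  123.90092]
 [293.90045 354.95123]
 [280.55426 355.06152]]
[[333.67550012 254.13411316]
 [293.52590997 252.0374696 ]
 [291.84812263 131.86463706]
 [294.93349658 352.85696273]]
```

View pics/w_rest.png

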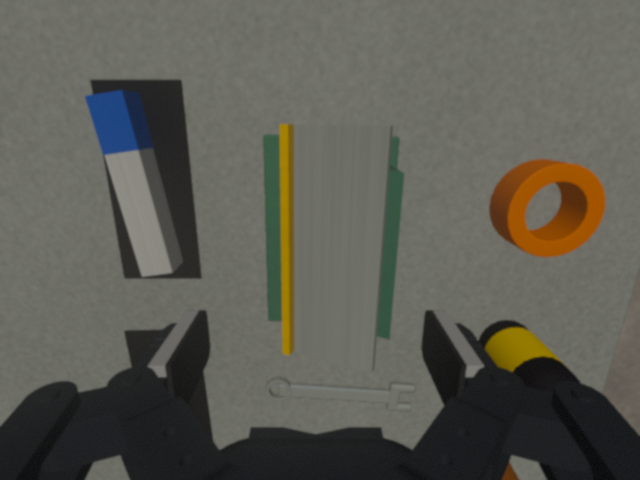

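The wrist picture shows the rest plate with its yellow lip at columns 279–294, rows 124–355. The plate's far corners are at about (391,126) and (374,370). The blue bar is at (132,185) and the wrench at (340,390). Next I fit the rest pose and work out the bar pose.

Run:
```python
from h import *
from scipy.optimize import least_squares
np.set_printoptions(precision=3,suppress=True)
w=cam("wrist")
t=np.radians(25)
M=np.array([[-45,110,10],[-45,-110,10],[-37,110,0],[-37,-110,0],[45,110,0],[45,-110,0]])
P=np.array([[279,124],[282,355],[293,124],[294,355],[391,126],[374,370]])
def W(p):
    x,y,z,a=p
    return M@(R.from_euler("z",a).as_matrix()@R.from_euler("y",-t).as_matrix()).T+[x,y,z]
g=least_squares(lambda p:(proj(w,W(p))-P).ravel(),[636,206,65,0],loss="soft_l1",x_scale=[1,1,1,.01])
print(g.x,(proj(w,W(g.x))-P).round(1).tolist())
g=least_squares(lambda p:(proj(w,W([p[0],p[1],65,p[2]]))-P).ravel(),[636,206,0],loss="soft_l1",x_scale=[1,1,.01]);print(g.x)
c=cam("top");hsv=cv2.cvtColor(c["image"],cv2.COLOR_BGR2HSV)
roi=np.zeros((480,640),np.uint8);roi[215:255,355:432]=1
m=(cv2.inRange(hsv,(0,0,120),(180,45,255))|cv2.inRange(hsv,(0,160,60),(6,255,255))|cv2.inRange(hsv,(174,160,60),(180,255,255)))*roi
m=cv2.morphologyEx(m,cv2.MORPH_OPEN,np.ones((3,3)));m=cv2.morphologyEx(m,cv2.MORPH_CLOSE,np.ones((5,5)))
n,l,s,_=cv2.connectedComponentsWithStats(m);i=1+s[1:,4].argmax()
q=cv2.boxPoints(cv2.minAreaRect(cv2.findNonZero((l==i).astype(np.uint8))));b=np.array([onz(c,p,33)[:2] for p in q]);print(s[i],b,b.mean(0))
```

```text
[633.478 205.764  68.346  -0.009] [[-0.2, -0.0], [0.7, 0.2], [0.3, 0.1], [0.5, -3.1], [-0.2, -0.3], [-1.2, 5.1]]
[633.471 205.57   -0.009]
[360 222  63  23 721] [[ 458.679 -176.566]
 [ 490.208 -345.517]
 [ 455.841 -350.971]
 [ 424.481 -182.551]] [ 457.302 -263.901]
```

Request:
carry_out([
  [[-3.34,-1.1,0],0],
  [[-6.68,-2.2,0],0],
  [[-10.0,-3.3,0],0],
  [[-13.4,-4.4,0],0],
  [[-16.7,-5.5,0],0],
])

```text
t: 4.23
ee_pos: [564.6, 69.6, 231.4]
tool_rot: [2.216, 2.227, 0.0]
wrist_force: [0.7, -0.8, 0.1]
width: 85.6
finger_force: 0.0
```

Request:
carry_out([
  [[-3.34,-1.1,0],0],
  [[-6.68,-2.2,0],0],
  [[-10.0,-3.3,0],0],
  [[-13.4,-4.4,0],0],
  [[-16.7,-5.5,0],0],
])

```text
t: 4.65
ee_pos: [510.3, -97.8, 231.6]
tool_rot: [2.216, 2.226, 0.0]
wrist_force: [0.5, -0.7, -0.3]
width: 85.7
finger_force: 0.0
```

Request:
carry_out([
  [[-3.34,-1.1,0.8],0],
  [[-6.68,-2.2,1.6],-2.6],
  [[-10.0,-3.3,2.4],-5.3],
  [[-13.4,-4.4,3.2],-8],
  [[-16.7,-5.6,4],-10.6],
])

```text
t: 5.07
ee_pos: [455.0, -265.2, 191.4]
tool_rot: [1.998, 2.423, 0.0]
wrist_force: [-0.2, -0.2, 0.2]
width: 85.3
finger_force: 0.0
```

Request:
carry_out([
  [[0,0,0],0],
  [[0,0,0],0],
  [[0,0,0],0],
])

```text
t: 5.32
ee_pos: [455.6, -263.3, 191.4]
tool_rot: [-2.003, -2.42, -0.001]
wrist_force: [0.4, 0.3, 0.9]
width: 85.4
finger_force: 0.0
```

Run:
```python
from h import *
from scipy.optimize import least_squares
np.set_printoptions(precision=3,suppress=True)
s=monitor.get_state();print(s["ee_pos"],s["tool_rot"])
w=cam("wrist");hsv=cv2.cvtColor(w["image"],cv2.COLOR_BGR2HSV)
red=cv2.inRange(hsv,(0,150,40),(6,255,255))|cv2.inRange(hsv,(174,150,40),(180,255,255))
def big(m):
    n,l,s,_=cv2.connectedComponentsWithStats(m);return cv2.findNonZero((l==1+s[1:,4].argmax()).astype(np.uint8))
q=cv2.boxPoints(cv2.minAreaRect(big(red)));print(q)
im=w["image"].copy()
for a in ((457.3,-263.9,.185),):
    C=np.array([[x,y,z] for z in(35,3) for x,y in((16,85),(16,35),(16,-85),(-16,-85),(-16,35),(-16,85))])
    C=C@R.from_euler("z",a[2]).as_matrix().T+[a[0],a[1],0]
    for p in proj(w,C)[:6]:cv2.circle(im,tuple(int(v) for v in p),2,(0,255,0),-1)
    print(proj(w,C)[:6])
cv2.imwrite("pics/w_bar.png",im)
for r in finder.landmark_of("wrist","bar_red")[:2]:print(r["conf"],r["point"],onz(w,r["point"],19))
```

```text
[ 455.624 -263.323  191.38 ] [-2.003 -2.42  -0.001]
[[297. 179.]
 [297. 116.]
 [338. 116.]
 [338. 179.]]
[[338.235 115.908]
 [336.956 181.174]
 [334.364 313.417]
 [299.157 313.352]
 [297.4   181.103]
 [296.532 115.834]]
0.81 [117.3, 205.4] [ 284.439 -284.878   19.   ]
0.56 [318.6, 217.5] [ 458.574 -262.985   19.   ]
```

View pics/w_bar.png

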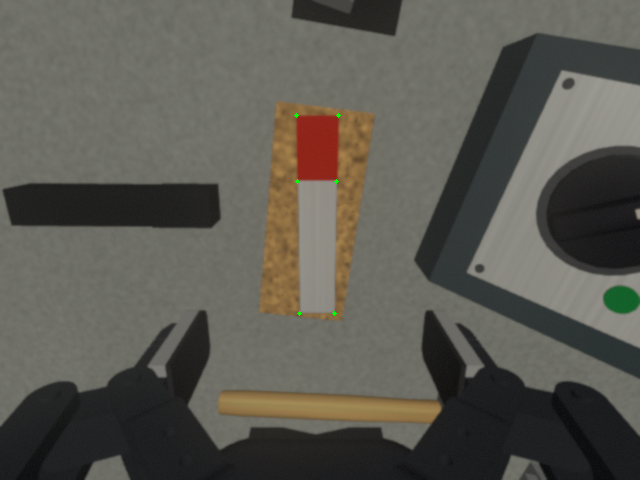

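The picture shows the red-ended bar on cork. My model corners (green dots at (297–338,116) and (299–334,313)) fit it to within a pixel. The black decoy is at (110,205) and the hammer handle at (330,405). I'll descend and grasp.

Request:
carry_out([
  [[-0.1,0.16,3.5],0],
  [[-0.1,0.16,7],0],
  [[-0.1,0.16,10.5],0],
  [[-0.1,0.16,13.5],0],
  [[-0.1,0.16,16],0],
])

```text
t: 5.83
ee_pos: [457.3, -262.0, 29.4]
tool_rot: [-1.998, -2.422, -0.0]
wrist_force: [0.7, -0.6, 0.0]
width: 85.2
finger_force: 0.0
```

Request:
carry_out([
  [[0,0,0.8],0],
  [[0,0,1.4],0],
  [[0,0,1.8],0],
  [[0,0,1.8],0],
  [[0,0,1.8],0],
])

```text
t: 6.25
ee_pos: [458.7, -264.9, 14.9]
tool_rot: [1.999, 2.419, -0.0]
wrist_force: [0.1, -0.2, 0.6]
width: 85.5
finger_force: 0.0
```

Request:
carry_out([
  [[0,0,0],0],
  [[0,0,0],0],
  [[0,0,0],0],
  [[0,0,0],0],
  [[0,0,0],0],
], claw=0, newtons=50)

```text
t: 6.67
ee_pos: [457.5, -264.6, 14.0]
tool_rot: [2.002, 2.42, -0.001]
wrist_force: [-0.3, -0.6, 2.2]
width: 31.0
finger_force: 52.6
```

Request:
carry_out([
  [[0,0,0],0],
  [[0,0,0],0],
  [[0,0,0],0],
  [[0,0,0],0],
  [[0,0,0],0],
])

```text
t: 7.08
ee_pos: [457.5, -264.5, 13.9]
tool_rot: [2.002, 2.421, -0.001]
wrist_force: [-2.5, 0.7, 5.0]
width: 30.7
finger_force: 53.0
```

Gripped at 31 mm opening. I'll lift, then carry it over to the rest.

Request:
carry_out([
  [[0,0,-1.0],0],
  [[0,0,-3],0],
  [[0,0,-5.5],0],
  [[0,0,-8],0],
  [[0,0,-11],0],
])

```text
t: 7.5
ee_pos: [455.4, -262.3, 122.0]
tool_rot: [-1.998, -2.416, -0.0]
wrist_force: [0.3, -0.0, -5.0]
width: 30.9
finger_force: 51.6
```

Request:
carry_out([
  [[0,0,-3],0],
  [[0,0,-6],0],
  [[0,0,-9],0],
  [[0,0,-11],0],
  [[0,0,-11],0],
])

```text
t: 7.92
ee_pos: [459.5, -265.6, 238.3]
tool_rot: [1.996, 2.414, 0.001]
wrist_force: [0.7, -0.6, -4.3]
width: 31.3
finger_force: 51.9
```

Request:
carry_out([
  [[2.4,1.3,0],0],
  [[5.2,2.9,0],0],
  [[8.1,4.5,0],0],
  [[11,6.2,0],0],
  [[14,7.9,0],0],
])

```text
t: 8.33
ee_pos: [507.1, -109.8, 230.2]
tool_rot: [-2.0, -2.416, 0.002]
wrist_force: [1.2, -0.4, -4.8]
width: 30.8
finger_force: 51.7
```

Request:
carry_out([
  [[2.9,1.6,0],0],
  [[5.8,3.2,0],0],
  [[8.7,4.9,0],0],
  [[11.6,6.5,0],0],
  [[14.4,8.1,0],0],
])

```text
t: 8.75
ee_pos: [559.5, 46.9, 229.9]
tool_rot: [-1.999, -2.418, 0.005]
wrist_force: [0.2, -1.0, -5.2]
width: 30.9
finger_force: 51.7
```

Request:
carry_out([
  [[2.9,1.6,0],2],
  [[5.8,3.2,0],5],
  [[8.6,4.9,0],8],
  [[11.4,6.6,0],11.3],
  [[14.0,8.0,0],11.3],
])

```text
t: 9.17
ee_pos: [612.1, 199.1, 229.4]
tool_rot: [-2.23, -2.208, 0.007]
wrist_force: [0.5, 0.3, -4.9]
width: 30.8
finger_force: 51.7
```

Request:
carry_out([
  [[0,0,0],0],
  [[0,0,0],0],
  [[0,0,0],0],
  [[0,0,0],0],
])

```text
t: 9.5
ee_pos: [612.4, 196.3, 231.3]
tool_rot: [-2.23, -2.21, 0.005]
wrist_force: [-0.4, 0.7, -5.5]
width: 31.1
finger_force: 51.8
```

Run:
```python
from h import *
np.set_printoptions(precision=2,suppress=True)
s=monitor.get_state();print(s["ee_pos"],s["tool_rot"],s["wrist_force"],s["wrist_torque"])
w=cam("wrist");cv2.imwrite("pics/w_held.png",w["image"])
m=R.from_rotvec(s["tool_rot"]).as_matrix();print(m)
# expected bar corners if undisturbed in grip (top face 21mm above TCP)
z=s["ee_pos"][2]+21
C=np.array(s["ee_pos"])+np.array([[a,b,-21] for a,b in((85,16),(85,-16),(35,16),(35,-16))])@m.T
print(proj(w,C))
```

```text
[612.38 196.29 231.29] [-2.23 -2.21  0.01] [-0.42  0.7  -5.46] [-0.03 -0.03 -0.03]
[[ 0.01  1.   -0.  ]
 [ 1.   -0.01 -0.  ]
 [-0.   -0.   -1.  ]]
[[366.32 104.18]
 [263.05 104.33]
 [360.46 255.78]
 [269.45 255.86]]
```

View pics/w_held.png

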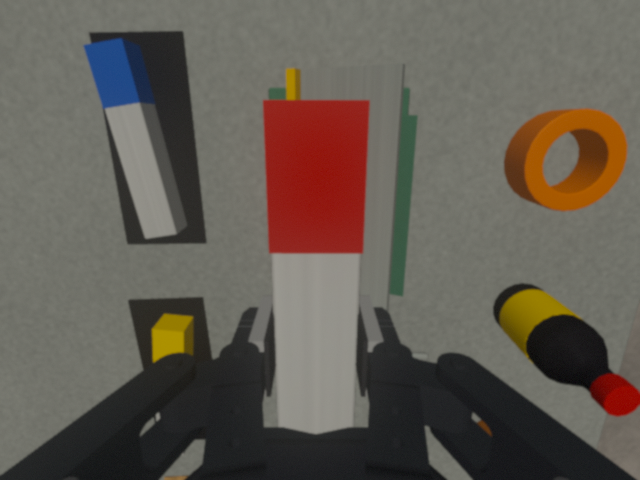

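The held bar is where expected, with the red end at (263–367,104–255). The lip's far end shows at (292,82). I'll correct laterally and descend to just above the plate.

Request:
carry_out([
  [[0.9,0.3,2],0],
  [[0.95,0.32,5],0],
  [[0.95,0.32,8],0],
  [[0.95,0.32,10.5],0],
  [[0.95,0.32,12.5],0],
])

```text
t: 9.97
ee_pos: [615.1, 205.3, 105.5]
tool_rot: [-2.231, -2.209, 0.005]
wrist_force: [-0.2, 0.0, -4.9]
width: 31.0
finger_force: 51.8
```

Request:
carry_out([
  [[0,0,0.8],0],
  [[0,0,1.4],0],
  [[0,0,1.6],0],
  [[0,0,1.6],0],
  [[0,0,1.6],0],
])

```text
t: 10.38
ee_pos: [618.3, 206.9, 94.3]
tool_rot: [2.23, 2.21, 0.005]
wrist_force: [-0.4, -0.2, -4.0]
width: 31.1
finger_force: 51.7
```

Request:
carry_out([
  [[0,0,0],0],
  [[0,0,0],0],
  [[0,0,0],0],
])

```text
t: 10.63
ee_pos: [617.4, 207.0, 93.4]
tool_rot: [2.23, 2.212, 0.002]
wrist_force: [-0.5, -0.7, -4.3]
width: 30.7
finger_force: 51.7
```

Request:
carry_out([
  [[0,-0.15,0.2],0],
  [[0,-0.15,0.4],0],
  [[0,-0.15,0.6],0],
  [[0,-0.15,0.8],0],
  [[0,-0.15,0.8],0],
])

```text
t: 11.05
ee_pos: [614.7, 206.7, 83.3]
tool_rot: [-2.23, -2.211, 0.002]
wrist_force: [-0.1, -0.9, -5.0]
width: 31.0
finger_force: 51.7
```

Request:
carry_out([
  [[0,0,0],0],
  [[0,0,0],0],
  [[0,0,0.2],0],
  [[0,0,0.2],0],
  [[0,0,0.2],0],
])

```text
t: 11.47
ee_pos: [615.2, 206.8, 82.1]
tool_rot: [-2.231, -2.212, 0.0]
wrist_force: [-0.6, 0.2, -4.9]
width: 31.2
finger_force: 51.8
```

Request:
carry_out([
  [[0,0,0.1],0],
  [[0,0,0.2],0],
  [[0,0,0.3],0],
  [[0,0,0.3],0],
  [[0,0,0.3],0],
])

```text
t: 11.88
ee_pos: [615.1, 206.8, 79.1]
tool_rot: [-2.231, -2.212, 0.0]
wrist_force: [0.7, -0.1, -4.6]
width: 30.9
finger_force: 51.7
```

Request:
carry_out([
  [[0,0,0.1],0],
  [[0,0,0.15],0],
  [[0,0,0.15],0],
  [[0,0,0.15],0],
])

```text
t: 12.22
ee_pos: [615.2, 206.8, 77.7]
tool_rot: [-2.231, -2.212, 0.0]
wrist_force: [-1.0, 0.3, -4.7]
width: 30.9
finger_force: 51.8
```

Request:
carry_out([
  [[0,0,0.1],0],
  [[0,0,0.15],0],
  [[0,0,0.15],0],
  [[0,0,0.15],0],
])

```text
t: 12.55
ee_pos: [615.2, 206.8, 76.2]
tool_rot: [-2.231, -2.212, 0.0]
wrist_force: [0.7, 0.1, -5.5]
width: 30.7
finger_force: 51.8
```

Request:
carry_out([
  [[0,0,0.1],0],
  [[0,0,0.1],0],
  [[0,0,0.1],0],
])

```text
t: 12.8
ee_pos: [615.2, 206.8, 75.2]
tool_rot: [-2.231, -2.212, 0.0]
wrist_force: [0.4, 0.5, -5.0]
width: 31.2
finger_force: 51.8
```

Request:
carry_out([
  [[0,0,0.1],0],
  [[0,0,0.1],0],
  [[0,0,0.1],0],
])

```text
t: 13.05
ee_pos: [615.4, 206.9, 74.9]
tool_rot: [2.231, 2.212, 0.0]
wrist_force: [-1.1, -0.6, -1.2]
width: 30.9
finger_force: 52.2
```

Request:
carry_out([
  [[0,0,0.1],0],
  [[0,0,0.1],0],
  [[0,0,0.1],0],
])

```text
t: 13.3
ee_pos: [615.5, 206.9, 74.8]
tool_rot: [2.23, 2.212, 0.0]
wrist_force: [-5.4, -1.2, 5.3]
width: 31.0
finger_force: 53.0
```

Contact at TCP z of about 75, as predicted. I'll open in small steps so the bar tilts gradually onto the plate.

Request:
carry_out([
  [[0,0,-0.1],0],
  [[0,0,-0.1],0],
  [[0,0,-0.1],0],
], claw=0.4, newtons=20)

```text
t: 13.55
ee_pos: [615.1, 207.0, 74.2]
tool_rot: [-2.23, -2.212, 0.0]
wrist_force: [-2.8, 0.1, 1.0]
width: 34.2
finger_force: 1.3
```

Request:
carry_out([
  [[0,0,0],0],
  [[0,0,0],0],
  [[0,0,0],0],
], claw=0.43)

```text
t: 13.8
ee_pos: [615.2, 207.0, 73.9]
tool_rot: [-2.231, -2.212, 0.0]
wrist_force: [-1.4, 0.4, -1.0]
width: 36.8
finger_force: 0.9
```

Request:
carry_out([
  [[0,0,0],0],
  [[0,0,0],0],
  [[0,0,0],0],
], claw=0.46)

```text
t: 14.05
ee_pos: [615.3, 206.9, 74.2]
tool_rot: [2.231, 2.212, 0.0]
wrist_force: [-1.6, 0.4, -1.0]
width: 39.4
finger_force: 0.8
```

Request:
carry_out([
  [[0,0,0],0],
  [[0,0,0],0],
  [[0,0,0],0],
], claw=0.49)

```text
t: 14.3
ee_pos: [615.3, 206.8, 74.2]
tool_rot: [-2.231, -2.212, 0.0]
wrist_force: [-1.2, 0.7, -1.8]
width: 42.2
finger_force: 0.8
```

Request:
carry_out([
  [[0,0,-0.1],0],
  [[0,0,-0.2],0],
  [[0,0,-0.3],0],
], claw=0.52)

```text
t: 14.55
ee_pos: [615.2, 206.8, 77.3]
tool_rot: [-2.231, -2.212, 0.0]
wrist_force: [-1.6, -0.4, -1.0]
width: 44.5
finger_force: 0.9
```

Request:
carry_out([
  [[0,0,-0.1],0],
  [[0,0,-0.2],0],
  [[0,0,-0.2],0],
], claw=0.55)

```text
t: 14.8
ee_pos: [615.3, 206.9, 79.6]
tool_rot: [2.231, 2.212, 0.0]
wrist_force: [-2.1, -0.1, -1.0]
width: 47.1
finger_force: 1.1
```

Run:
```python
from h import *
w=cam("wrist");cv2.imwrite("pics/w_placed.png",w["image"]);print(monitor.get_state()["finger_force"])
```

```text
1.1082515772432089
```

View pics/w_placed.png

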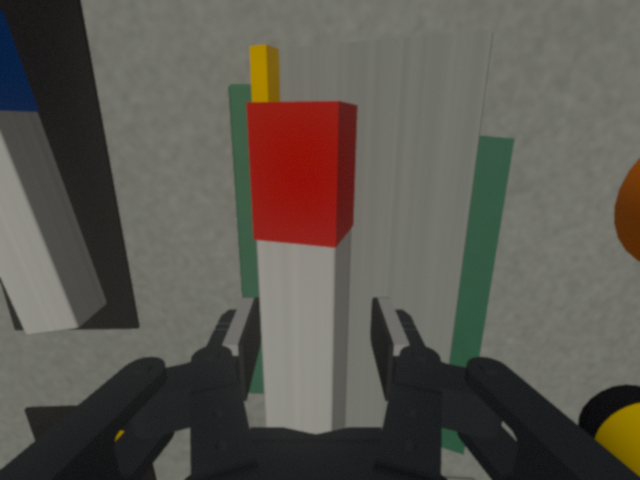

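The bar has tilted onto the plate with its red end at (250–355,102–240). The low-side finger at (237,345) still touches its upper edge. I'll keep opening gradually while rising.

Request:
carry_out([
  [[0,0,-0.1],0],
  [[0,0,-0.2],0],
  [[0,0,-0.2],0],
], claw=0.58)

```text
t: 15.1
ee_pos: [616.7, 207.0, 82.4]
tool_rot: [2.229, 2.211, 0.004]
wrist_force: [0.8, 0.2, 0.8]
width: 49.6
finger_force: 0.0
```

Request:
carry_out([
  [[0,0,-0.1],0],
  [[0,0,-0.2],0],
  [[0,0,-0.2],0],
], claw=0.61)

```text
t: 15.35
ee_pos: [615.9, 206.9, 83.9]
tool_rot: [2.23, 2.211, 0.002]
wrist_force: [0.6, -0.1, 0.3]
width: 51.9
finger_force: 0.0
```

Request:
carry_out([
  [[0,0,-0.1],0],
  [[0,0,-0.2],0],
  [[0,0,-0.2],0],
], claw=0.64)

```text
t: 15.6
ee_pos: [615.5, 206.9, 85.6]
tool_rot: [2.231, 2.212, 0.001]
wrist_force: [0.7, 0.3, -0.3]
width: 54.8
finger_force: 0.0
```

Request:
carry_out([
  [[0,0,-1],0],
  [[0,0,-3],0],
  [[0,0,-6],0],
  [[0,0,-9],0],
  [[0,0,-12],0],
])

```text
t: 16.02
ee_pos: [615.0, 206.8, 207.0]
tool_rot: [-2.231, -2.212, 0.0]
wrist_force: [0.6, 0.5, 0.6]
width: 54.6
finger_force: 0.0
```

Request:
carry_out([
  [[1.5,0,-1],0],
  [[3,0,-2],0],
  [[4,0,-2.5],0],
  [[4,0,-2.5],0],
  [[4,0,-2.5],0],
], claw=1)

```text
t: 16.43
ee_pos: [615.1, 247.4, 229.6]
tool_rot: [-2.229, -2.214, 0.002]
wrist_force: [0.1, -0.7, -0.3]
width: 85.9
finger_force: 0.0
```

Run:
```python
from h import *
np.set_printoptions(precision=1,suppress=True)
s=monitor.get_state();print(s["ee_pos"],s["tool_rot"])
w=cam("wrist");im=w["image"].copy()
m=R.from_euler("z",-.009).as_matrix()@R.from_euler("y",-np.radians(25)).as_matrix()
def W(P):return np.array(P)@m.T+[633.5,205.7,65]
L=proj(w,W([[-45,110,10],[-45,-110,10],[-37,110,0],[45,110,0],[45,-110,0]]))
B=proj(w,W([[-37,85,32],[-5,85,32],[-5,35,32],[-37,35,32],[-5,85,0],[-37,-85,32],[-5,-85,32]]))
for p in L:cv2.circle(im,tuple(int(round(v)) for v in p),2,(255,0,255),-1)
for p in B:cv2.circle(im,tuple(int(round(v)) for v in p),2,(0,255,0),-1)
cv2.imwrite("pics/w_after.png",im);print(L,B)
```

```text
[615.1 247.4 229.6] [-2.2 -2.2  0. ]
[[284.  135.9]
 [289.6 362.1]
 [298.2 135.7]
 [394.9 137.5]
 [379.1 381.4]] [[279.8 170. ]
 [316.6 172.3]
 [316.5 235.8]
 [281.5 230.9]
 [332.9 167.7]
 [285.1 354.8]
 [316.3 363.9]]
```

View pics/w_after.png

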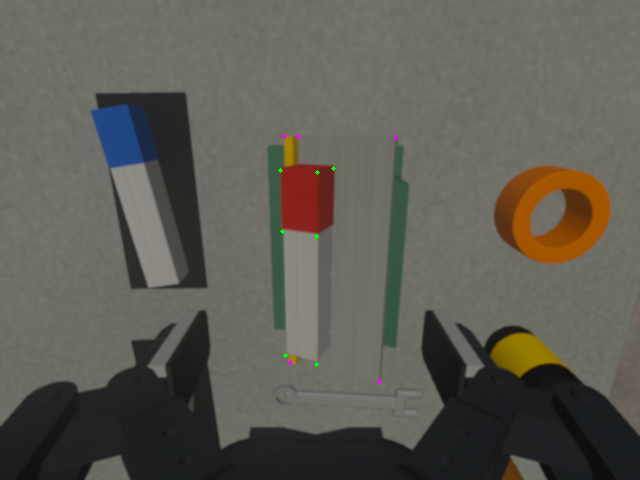

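The bar lies flat against the lip, with its corners within about 2 px of the predicted dots and y about +4 mm. Now on to the console.

Request:
carry_out([
  [[-3,0.1,0],0],
  [[-7,0.2,0],0],
  [[-11,0.3,0],0],
  [[-15,0.4,0],0],
  [[-19,0.5,0],0],
], claw=0)

```text
t: 16.9
ee_pos: [617.7, 54.5, 228.5]
tool_rot: [-2.23, -2.211, 0.004]
wrist_force: [1.1, 0.3, 0.3]
width: 25.7
finger_force: 0.0
```

Request:
carry_out([
  [[-4,0.1,0],0],
  [[-8,0.2,0],0],
  [[-12,0.3,0],0],
  [[-16,0.4,0],0],
  [[-20,0.5,0],0],
])

```text
t: 17.32
ee_pos: [620.8, -145.7, 228.5]
tool_rot: [-2.23, -2.209, 0.002]
wrist_force: [0.7, 0.3, 0.3]
width: -0.0
finger_force: 0.0
```

Request:
carry_out([
  [[0,0,0],0],
  [[0,0,0],0],
  [[0,0,0],0],
])

```text
t: 17.57
ee_pos: [621.3, -143.5, 228.7]
tool_rot: [-2.23, -2.208, 0.001]
wrist_force: [0.0, 0.6, -0.1]
width: -0.4
finger_force: 0.0
```

```bash
cat > knob.py <<'E'
from h import *
from scipy.optimize import least_squares
HUE={"red":[(0,6),(174,180)],"yellow":[(18,32)],"blue":[(100,130)],"green":[(50,85)]}
TH={"red":.838,"yellow":1.257,"blue":1.676,"green":2.094}
def dots(c,roi):
    hsv=cv2.cvtColor(c["image"],cv2.COLOR_BGR2HSV);o={}
    for k,hs in HUE.items():
        m=sum(cv2.inRange(hsv,(a,110,50),(b,255,255)) for a,b in hs);z=np.zeros_like(m);x0,y0,x1,y1=roi;z[y0:y1,x0:x1]=m[y0:y1,x0:x1]
        n,l,s,ce=cv2.connectedComponentsWithStats(z)
        if n>1:
            i=1+s[1:,4].argmax();o[k]=(ce[i],s[i,4])
    return o
def frame(p):
    return R.from_euler("z",p[3]).as_matrix()@R.from_euler("y",-np.radians(30)).as_matrix(),np.array(p[:3])
def W(p,P):
    m,o=frame(p);return np.atleast_2d(P)@m.T+o
def dl(t,r=58,n=0):return [r*np.cos(t-1.0472),-r*np.sin(t-1.0472),n]
E
python3 - <<'E'
from knob import *
np.set_printoptions(precision=2,suppress=True)
s=monitor.get_state();print(s["ee_pos"],s["tool_rot"])
w=cam("wrist");c=cam("top")
g0=finder.landmark_of("wrist","selector_grip")[:1];print(g0)
dw=dots(w,(150,0,640,330));dt=dots(c,(340,125,400,170))
print({k:(v[0],v[1]) for k,v in dw.items()});print({k:(v[0],v[1]) for k,v in dt.items()})
def f(p):
    e=[]
    for k in dw:e+=list((proj(w,W(p,dl(TH[k])))[0]-dw[k][0]))
    for k in dt:e+=list((proj(c,W(p,dl(TH[k])))[0]-dt[k][0])*1.0)
    return np.array(e)
g=least_squares(f,[650,-205,104,-.1],x_scale=[1,1,1,.01],loss="soft_l1");print(g.x,f(g.x));np.save("knob.npy",g.x)
im=w["image"].copy()
for t in(.419,.838):
    a,b=[tuple(int(round(v)) for v in proj(w,W(g.x,dl(t,r,43)))[0]) for r in(-36,36)];cv2.line(im,a,b,(255,0,255),1)
for q in proj(w,W(g.x,[dl(t) for t in(0,.419,.838,1.257,1.676,2.094)])):cv2.circle(im,tuple(int(round(v)) for v in q),2,(0,255,0),-1)
cv2.imwrite("pics/w_knob.png",im)
E
```

```text
[ 621.32 -143.48  228.75] [-2.23 -2.21  0.  ]
[]
{'red': (array([409.12, 312.1 ]), np.int32(471)), 'yellow': (array([173.86, 284.6 ]), np.int32(3104))}
{'yellow': (array([377.83, 140.8 ]), np.int32(41)), 'blue': (array([385.5, 145.5]), np.int32(32)), 'green': (array([390.88, 152.69]), np.int32(26))}
[ 662.95 -218.48    5.78   -0.01] [ -0.34 -38.79 233.16  10.88   0.03   2.3    0.08   1.14   0.12   0.27]
```

View pics/w_knob.png

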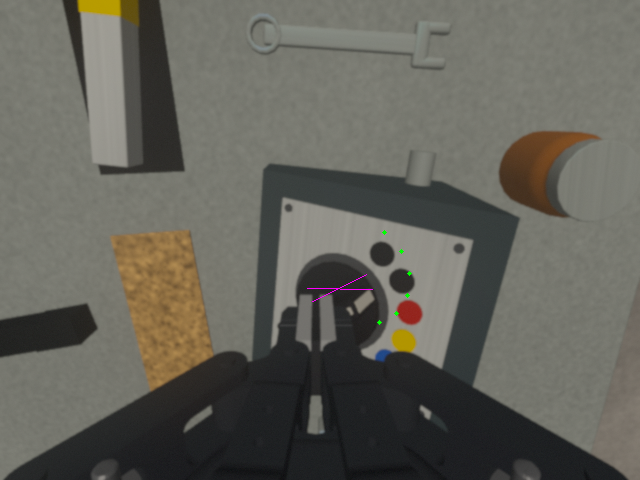

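This picture shows the knob disc at (342,300), the black dots at (382,254) and (402,281), red at (409,312), yellow at (403,341), and the pointer stripe at (364,301). My ROI caught the cork mat as "yellow", so I'll refit with a better one.

Run:
```python
from knob import *
np.set_printoptions(precision=2,suppress=True)
w=cam("wrist");c=cam("top")
dw=dots(w,(350,230,450,352));dt=dots(c,(340,125,400,170));dw.pop("blue",0);dw.pop("green",0)
g=cv2.cvtColor(w["image"],cv2.COLOR_BGR2GRAY)
for k,(x,y) in{"b0":(382,254),"b1":(402,281)}.items():
    m=(g[y-18:y+19,x-18:x+19]<75).astype(np.uint8);n,l,s,ce=cv2.connectedComponentsWithStats(m)
    i=l[18,18];dw[k]=(ce[i]+[x-18,y-18],s[i,4])
TH.update(b0=0,b1=.419)
print(dw,dt)
def f(p):
    return np.concatenate([(proj(w,W(p,dl(TH[k])))[0]-dw[k][0]) for k in dw]+[(proj(c,W(p,dl(TH[k])))[0]-dt[k][0]) for k in dt])
r=least_squares(f,[650,-205,104,-.1],x_scale=[1,1,1,.01],loss="soft_l1");print(r.x,f(r.x));np.save("knob.npy",r.x)
p=r.x
for n,z in(("disc",0),):print("disc ctr",proj(w,W(p,[0,0,12])),proj(w,W(p,[dl(.419,10,43),dl(.419,36,43)])))
```

```text
{'red': (array([407.08, 313.56]), np.int32(468)), 'yellow': (array([401.16, 341.28]), np.int32(435)), 'b0': (array([380.07, 255.52]), np.int32(426)), 'b1': (array([399.49, 282.5 ]), np.int32(441))} {'yellow': (array([377.74, 140.79]), np.int32(42)), 'blue': (array([385.5, 145.5]), np.int32(32)), 'green': (array([390.88, 152.69]), np.int32(26))}
[ 639.49 -204.41   99.67   -0.11] [ 0.07 -0.21  0.37  0.13 -0.08  0.24 -0.   -0.03 -0.1   0.49  0.    0.35
 -0.23  0.48]
disc ctr [[330.62 309.33]] [[321.28 321.89]
 [350.89 312.38]]
```

Run:
```python
from knob import *
np.set_printoptions(precision=1,suppress=True)
p=np.load("knob.npy");c=cam("top");w=cam("wrist")
print("top model: disc",proj(c,W(p,[0,0,12])),"stripe",proj(c,W(p,[dl(.419,0,43),dl(.419,36,43)])),"dots",proj(c,W(p,[dl(0),dl(.419),dl(.838)])))
for cc,n,roi in((c,"top",(350,140,395,182)),(w,"wrist",(285,225,400,345))):
    g=cv2.cvtColor(cc["image"],cv2.COLOR_BGR2GRAY);hsv=cv2.cvtColor(cc["image"],cv2.COLOR_BGR2HSV)
    x0,y0,x1,y1=roi;m=(g[y0:y1,x0:x1]<70).astype(np.uint8)
    k,l,s,ce=cv2.connectedComponentsWithStats(m);i=1+s[1:,4].argmax();print(n,s[i],ce[i]+[x0,y0],s[i,:2]+[x0,y0])
    q=np.array([[0,0,12]]);t=np.linspace(0,6.28,25);e=proj(cc,W(p,np.c_[36*np.cos(t),36*np.sin(t),t*0+12]));print("model disc bbox",e.min(0),e.max(0))
g=w["image"][225:345,285:400];t=np.linspace(0,6.28,60)
im=w["image"].copy()
for n,col in((0,(0,255,255)),(12,(0,255,0))):
    cv2.polylines(im,[np.round(proj(w,W(p,np.c_[36*np.cos(t),36*np.sin(t),t*0+n]))).astype(np.int32)],True,col)
cv2.polylines(im,[np.round(proj(w,W(p,np.array([[36*np.cos(1.047-.419)*0,0,43],dl(.419,36,43)])))).astype(np.int32)],False,(255,0,255))
a=cv2.resize(im[220:370,240:440],(800,600))
cv2.imwrite("pics/k2.png",a)
```

```text
top model: disc [[370.4 162.9]] stripe [[370.6 165.9]
 [363.8 154. ]] dots [[352.8 149.1]
 [359.7 143.1]
 [368.5 140.3]]
top [  7   0  29  42 560] [373.2 162.5] [357 140]
model disc bbox [356.9 149.6] [384.  176.1]
wrist [   0   31   99   89 5411] [337.8 301.5] [285 256]
model disc bbox [292.3 265.2] [372.4 350.7]
```

View pics/k2.png

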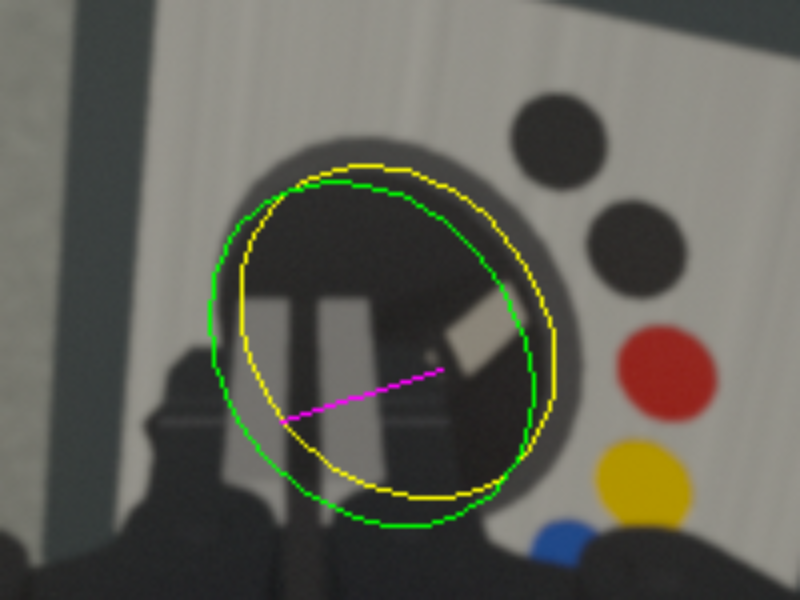

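The extra grey ring is a bezel. The dot fit residual is under 0.5 px, and the white patch at crop (450,350)–(525,300) is the stripe on the pointer's end face, so the model with θ=0.419 holds.

The plan is to set the pads parallel to where the bar grip will be at red, descend straddling it, and squeeze gently so it turns.

Request:
carry_out([
  [[-1.5,0.1,0],6.5],
  [[-3,0.15,0],13],
  [[-4.5,0.2,0],20],
  [[-5.9,0.2,0],27],
  [[-5.9,0.2,0],34],
], claw=1)

```text
t: 18.33
ee_pos: [623.9, -204.4, 230.4]
tool_rot: [2.784, 1.452, -0.001]
wrist_force: [1.7, -0.7, -0.4]
width: 60.5
finger_force: 0.0
```

Request:
carry_out([
  [[0,0,0],7],
  [[0,0,0],14],
  [[0,0,0],21],
  [[0,0,0],28],
  [[0,0,0],34],
])

```text
t: 18.75
ee_pos: [624.0, -201.6, 230.4]
tool_rot: [3.088, 0.579, 0.0]
wrist_force: [0.2, 0.2, 0.2]
width: 85.2
finger_force: 0.0
```

Request:
carry_out([
  [[0,0,0],7],
  [[0,0,0],13.9],
  [[0,0,0],13.9],
  [[0,0,0],13.9],
  [[0,0,0],13.9],
])

```text
t: 19.17
ee_pos: [623.9, -201.9, 230.4]
tool_rot: [3.134, 0.213, 0.0]
wrist_force: [-0.2, -0.4, 0.1]
width: 85.4
finger_force: 0.0
```

Run:
```python
from knob import *
np.set_printoptions(precision=2,suppress=True)
s=monitor.get_state();m=R.from_rotvec(s["tool_rot"]).as_matrix();print(s["ee_pos"],np.degrees(np.arctan2(m[1,0],m[0,0])),s["width"])
p=np.load("knob.npy");a,b=W(p,[dl(.838,-36,34),dl(.838,36,34)]);d=b-a;ax=W(p,[0,0,34])[0]
print(np.degrees(np.arctan2(d[1],d[0])),ax,m.T@(ax-s["ee_pos"]))
w=cam("wrist");r=dots(w,(0,0,640,480));print(r)
print({k:proj(w,W(p,dl(TH[k]))) for k in TH})
```

```text
[ 623.95 -201.92  230.38] 7.792006187096611 85.38639242459395
7.529172974947791 [ 622.59 -202.56  129.11] [ -1.44   0.44 101.27]
{'red': (array([323.09, 144.26]), np.int32(587)), 'yellow': (array([350.  , 353.05]), np.int32(5783)), 'blue': (array([386.63, 174.13]), np.int32(485)), 'green': (array([399.32, 199.55]), np.int32(377))}
{'red': array([[324.16, 143.89]]), 'yellow': array([[360.23, 153.17]]), 'blue': array([[387.39, 173.28]]), 'green': array([[400.17, 198.43]])}
```

A second view confirms the knob model to about 1 px. I'll descend straddling the grip.

Request:
carry_out([
  [[-0.1,0.05,2],0],
  [[-0.1,0.05,4],0],
  [[-0.1,0.05,6],0],
  [[-0.1,0.05,7.5],0],
  [[-0.1,0.05,8.5],0],
])

```text
t: 19.63
ee_pos: [621.8, -202.3, 142.9]
tool_rot: [-3.133, -0.211, 0.004]
wrist_force: [-0.8, -0.3, -0.6]
width: 85.4
finger_force: 0.0
```

Request:
carry_out([
  [[0,0,0.7],0],
  [[0,0,1.4],0],
  [[0,0,2.1],0],
  [[0,0,2.6],0],
  [[0,0,2.6],0],
])

```text
t: 20.05
ee_pos: [622.5, -202.7, 118.4]
tool_rot: [-3.134, -0.209, 0.002]
wrist_force: [-0.7, 0.5, 0.2]
width: 85.2
finger_force: 0.0
```

Request:
carry_out([
  [[0,0,0],0],
  [[0,0,0],0],
])

```text
t: 20.22
ee_pos: [623.4, -203.1, 120.0]
tool_rot: [3.134, 0.209, 0.002]
wrist_force: [0.2, -0.3, -0.2]
width: 85.1
finger_force: 0.0
```

Now close in stages.

Request:
carry_out([
  [[0,0,0],0],
  [[0,0,0],0],
  [[0,0,0],0],
  [[0,0,0],0],
  [[0,0,0],0],
], claw=0.4, newtons=20)

```text
t: 20.63
ee_pos: [623.0, -202.9, 119.5]
tool_rot: [3.135, 0.209, 0.0]
wrist_force: [-0.7, -0.2, 0.4]
width: 34.2
finger_force: 0.0
```

Request:
carry_out([
  [[0,0,0],0],
  [[0,0,0],0],
  [[0,0,0],0],
  [[0,0,0],0],
  [[0,0,0],0],
], claw=0.26)

```text
t: 21.05
ee_pos: [622.9, -203.0, 119.2]
tool_rot: [3.135, 0.209, -0.0]
wrist_force: [0.3, 1.0, -0.2]
width: 21.9
finger_force: 0.0
```

Request:
carry_out([
  [[0,0,0],0],
  [[0,0,0],0],
  [[0,0,0],0],
  [[0,0,0],0],
  [[0,0,0],0],
], claw=0.2)

```text
t: 21.47
ee_pos: [622.8, -202.8, 119.2]
tool_rot: [-3.135, -0.209, 0.0]
wrist_force: [-0.3, 0.8, -0.1]
width: 17.1
finger_force: 11.5
```

Opening is 17 mm on a 16 mm grip, so it is aligned. Open, lift clear and check.

Request:
carry_out([
  [[0,0,0],0],
  [[0,0,0],0],
  [[0,0,0],0],
  [[0,0,0],0],
  [[0,0,0],0],
], claw=0.7)

```text
t: 21.88
ee_pos: [623.0, -202.9, 119.3]
tool_rot: [3.135, 0.209, 0.0]
wrist_force: [-0.1, -0.3, -0.0]
width: 59.9
finger_force: 0.0
```

Request:
carry_out([
  [[0,0,-1],0],
  [[0,0,-3],0],
  [[0,0,-6],0],
  [[0,0,-9],0],
  [[0,0,-12],0],
])

```text
t: 22.3
ee_pos: [622.8, -202.8, 241.2]
tool_rot: [3.135, 0.209, 0.0]
wrist_force: [0.1, -1.0, 0.1]
width: 59.6
finger_force: 0.0
```

Request:
carry_out([
  [[-3,0,0],0],
  [[-6,0,0],0],
  [[-9,0,0],0],
  [[-12,0,0],0],
  [[-12,0,0],0],
])

```text
t: 22.72
ee_pos: [499.2, -218.6, 239.3]
tool_rot: [-3.134, -0.205, 0.006]
wrist_force: [0.2, 0.1, -0.1]
width: 59.9
finger_force: 0.0
```

Request:
carry_out([
  [[-3,0,0],0],
  [[-6,0,0],0],
  [[-9,0,0],0],
  [[-9,0,0],0],
  [[-9,0,0],0],
])

```text
t: 23.13
ee_pos: [414.6, -231.0, 240.2]
tool_rot: [3.134, 0.206, 0.003]
wrist_force: [0.2, 0.1, -0.5]
width: 59.6
finger_force: 0.0
```

Run:
```python
from knob import *
np.set_printoptions(precision=3,suppress=True)
s=monitor.get_state();print(s["ee_pos"])
p=np.load("knob.npy")
old=cv2.imread("pics/top0.png")
for n,c in(("start",{**cam("top"),"image":old}),("now",cam("top"))):
    t=np.linspace(0,6.28,60);roi=np.zeros((480,640),np.uint8)
    cv2.fillPoly(roi,[np.round(proj(c,W(p,np.c_[33*np.cos(t),33*np.sin(t),t*0+36]))).astype(np.int32)],1)
    g=cv2.cvtColor(c["image"],cv2.COLOR_BGR2GRAY);ys,xs=np.where((g>110)&(roi>0))
    m,o=frame(p);q=[]
    for x,y in zip(xs,ys):
        a,d=ray(c,(x,y));k=((o+43*m[:,2]-a)@m[:,2])/(d@m[:,2]);q.append((a+k*d-o)@m)
    q=np.array(q);v=np.linalg.svd(q[:,:2]-q[:,:2].mean(0))[2][0];v*=np.sign(v[0])
    print(n,len(q),"mean",q.mean(0),"theta axis",1.0472-np.arctan2(v[1],v[0]),"theta mean",1.0472-np.arctan2(q[:,1].mean(),q[:,0].mean()))
c=cam("top")
# bar on rest, other bars: compare difference image around them
for nm,(x0,y0,x1,y1) in{"yel":(262,220,337,256),"blue":(167,220,242,252),"hammer":(438,160,478,260),"brush":(110,175,135,252),"wrench":(286,132,305,200)}.items():
    d=cv2.absdiff(old,c["image"])[y0:y1,x0:x1].max(2);print(nm,(d>40).sum(),d.size)
m=R.from_euler("z",-.009).as_matrix()@R.from_euler("y",-np.radians(25)).as_matrix()
hsv=cv2.cvtColor(c["image"],cv2.COLOR_BGR2HSV);r=cv2.inRange(hsv,(0,160,60),(6,255,255))[140:210,170:270];ys,xs=np.nonzero(r)
e=proj(c,np.array([[-21,60+dy,32] for dy in(0,4)])@m.T+[633.5,205.7,65]);print("red end",xs.mean()+170,ys.mean()+140,"model",e)
```

```text
[ 414.594 -231.029  240.209]
start 31 mean [-0.239  8.971 43.   ] theta axis 0.8610069596281245 theta mean -0.5502073389513575
now 33 mean [ 7.811  3.551 43.   ] theta axis 1.0005166906483718 theta mean 0.6205222147328323
yel 29 2700
blue 0 2400
hammer 43 4000
brush 0 1925
wrench 0 1292
red end 194.25471698113208 174.9009433962264 model [[194.786 176.737]
 [193.3   176.721]]
```

Run:
```python
from knob import *
p=np.load("knob.npy");c=cam("top");old=cv2.imread("pics/top0.png")
T=np.linspace(0,2.094,106)
for n,im in(("start",old),("now",c["image"])):
    g=cv2.GaussianBlur(cv2.cvtColor(im,cv2.COLOR_BGR2GRAY),(0,0),.6).astype(np.float32)
    best=[]
    for t in T:
        q=proj(c,W(p,[dl(t,r,43) for r in np.linspace(4,34,16)])).astype(np.float32)
        best.append(cv2.remap(g,q[:,:1],q[:,1:],cv2.INTER_LINEAR).mean())
    b=np.array(best);k=b.argsort()[::-1][:8];print(n,T[k].round(2),b[k].round(),"at detents",b[[0,21,42,63,84,105]].round())
    print(g[148:172:1,358:382].astype(int) if n=="now" else "")
```

```text
start [0.46 0.48 0.44 0.5  0.42 0.52 0.4  0.54] [110. 110. 109. 108. 106. 105. 101. 100.] at detents [ 30. 106.  39.  24.  21.  23.]

now [0.86 0.84 0.88 0.82 0.9  0.8  0.92 0.78] [117. 116. 115. 113. 111. 110. 106. 105.] at detents [ 26.  34. 116.  37.  26.  24.]
[[140 141 137 128 113  92  73  65  59  56  56  53  59  58  48  47  47  54
   59  65  78 101 127 138]
 [142 139 123  95  75  62  54  48  44  48  75  93  94  70  33  27  30  42
   46  50  57  70  94 120]
 [138 123  93  66  55  49  42  36  33  39  76 103 103  75  31  20  23  31
   31  37  47  56  66  91]
 [124  93  66  54  46  38  34  27  28  31  60  84  85  61  24  19  23  25
   21  20  31  42  51  64]
 [ 99  68  55  49  42  35  29  25  27  24  48  77  79  51  25  20  25  27
   24  19  26  30  35  46]
 [ 72  57  50  40  31  27  27  27  26  31  60 105 110  67  28  23  26  26
   25  26  27  22  22  39]
 [ 55  51  42  29  24  25  27  27  23  28  58 111 127  84  26  22  26  26
   26  26  25  23  21  32]
 [ 50  43  33  26  28  29  28  25  26  27  50 107 129  88  28  22  25  25
   23  25  25  23  24  25]
 [ 46  34  28  24  29  30  
[... 889 characters left out ...]
19  19  23  25  27  28  26  23  20  23  26  26  26  23  19  20  26
   24  24  25  25  24  25]
 [ 34  23  19  28  26  26  27  24  27  24  26  28  26  24  24  25  20  25
   23  20  20  18  22  22]
 [ 40  25  19  25  27  24  26  28  27  28  29  27  28  28  27  24  17  23
   22  22  23  22  22  19]
 [ 48  32  23  18  24  24  25  24  25  28  31  25  24  25  23  23  24  26
   25  26  26  22  21  23]
 [ 58  39  24  20  24  27  26  26  27  22  28  27  27  25  24  24  26  25
   27  27  24  25  23  28]
 [ 80  53  35  23  23  27  25  26  30  25  25  23  28  29  24  27  25  21
   24  24  25  26  30  43]
 [113  79  47  30  23  22  21  24  29  27  26  28  29  28  24  22  25  23
   25  24  25  31  41  57]]
```

The pointer is at θ≈0.85, which is the red dot. The bar's red end in the top view agrees with it lying against the lip, and the other things are unmoved. I'll hand in.

```bash
python3 -c "
from workcell import arm
print(arm.close_job())"
```

```text
the job is handed in; nothing more can be done
None
```

The job is handed in: the red-ended bar from the cork mat lies released on the green rest, flat against the yellow lip, and the selector is at the red dot (pointer measured at about 0.85 rad); the camera check showed the other two bars, wrench, hammer and brush where they were.

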